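Portion gold chocolates from the sweets carousel

ROBOT

A 6-joint arm with a two-finger parallel gripper is mounted at the origin on the work surface. World frame = base frame: x ahead of the robot, y to its left, z up, the work surface at z = 0. Lengths are in m, angles in rad, forces in N, time in s.
With the tool pointing down it reaches from about 0.35 to 0.775 m from the base axis. Payload 5.5 kg.
Tool frame: the origin (TCP) lies at the very end of the fingers, on their centre line; the grasp point (between the pads) lies 19 mm behind it; z points along the fingers, y is the direction in which the jaws open and shut (so a half turn about z gives the same grasp; the last joint's range is limited). The gripper opens to 85 mm and grips with 20 to 120 N. Pads are 22 mm wide; open, the fingers measure 114 mm over their backs; the gripper's body (76 mm by 85 mm) begins 54 mm behind the grasp point. The pads swing forward as they close: fully open they stand 13 mm farther back than shut.
Start: joints at [-1.445, 0.313, 0.046, 1.304, 0, 1.431], TCP at [0.151, -0.555, 0.199] pointing down, gripper open.
Joint ranges: [-2.76, 2.76], [-0.86, 1.69], [-1.03, 1.26], [-2.2, 2.34], [-1.47, 1.5], [-3.14, 3.14]. Speed limits (rad/s): [2.57, 2.57, 3.14, 3.14, 3.14, 3.14].

INTERFACE

Orientations are given as a unit quaternion [w, x, y, z].
In Python, from workcell import get_state, vision, workorder, silhouettes, tip_of gives the robot as it stands.
- The arm moves only by the shell command python3 -m inch 'ROWS' [FORCE]. ROWS is JSON, a list of rows, each a list of 7 numbers: the shift along the tool's x, y, z in cm, then the turn, a rotation vector about the tool's x, y, z in degrees, then the finger opening in cm, from 0 to 8.54. In form: [[dx, dy, dz, rx, ry, rz, hand], ...]. A call has 1 to 5 rows; each row shifts and turns the commanded pose from where the row before left it, along the tool's axes as they then stand; what a row does not reach is not made up. A row lasts 1/10 s, in which the tool goes at most 50 mm and 8.59 degrees, less where a joint would pass 70% of its speed; a pose out of reach is approached as far as the arm can. A call with a gripper value outside its range is refused whole. The fingers move at their own pace and stop on an object; FORCE is the grip in N (left out, the last holds). Time passes only in rows, so rows that do not move let the fingers close. It gives the time, the measured TCP pose, the force and the opening at its end, in the units of the state.
- get_state(): the state, without advancing time (a new reading comes with each control period).
- vision.read_camera(name): name is "scene" or "top"; returns a dict with "pixels" (480x640x3 uint8, red, green, blue), "depth" (480x640 float32, m along the optical axis (not along the pixel's ray), 0 where there is no reading), "mtx" (3x3 intrinsics, pixels), "k1" (the pictures are not rectified: a ray, as slopes to the right and down, at radius r is drawn at 1 + k1 r^2 times it, then the intrinsics apply), "T" (4x4, takes a point from camera to world coordinates). Camera axes: x right, y up, looking along -z (the intrinsics and any distortion apply to the point x, -y, -z); pixel columns grow to the right and rows downward; lengths in m; the calibration is good to about 2 mm. A picture is of the moment at which its call begins.
- workorder.hand_in(): hands the job in, once; it reports no verdict.
Trained networks look in a picture, given as the dict that the camera call returned (one of the last four; its "shot" number tells which), for a name from the list of things; names that differ only in an ending like _2 or _b are one class to them, and where a whole thing is asked for, a point or a joint stands for the part that bears it (a point fixed in the world has none). Each returns a list of dicts, best first, with "confidence" (0 to 1); they miss things now and then, are a little off and sometimes report something else, mostly with a low value. They report only what shows in the picture. A call takes as long as a camera call.
- silhouettes(picture, label): "mask" (480x640 bool, what is visible of it) and "location" ([column, row] in pixels, amid what is visible of it).
- tip_of(picture, label): "location" ([column, row] in pixels: a listed point, or the origin of a listed thing).
The state is a dict: "clock": time; "joint_pos": joint angles; "qvel": joint speeds; "tau": joint torques, N m; "tcp_pos": TCP position; "orientation": TCP orientation; "wrist_force": force on the tool from outside, world axes, zero at the start; "ft_torque": the same for the moment, N m; "finger_gap": finger opening in m.
Only numpy, scipy, OpenCV 4.12 (cv2) and the standard library are available. Lean on these libraries where they do the work, as an engineer would, in place of code of your own. Each camera call takes 0.05 s, during which the arm holds its last target.

TASK

This lunch box gets the two gold-wrapped chocolates. Turn the carousel by the knob on top until the gold chocolates' compartment is at the spout, then tip the carousel by its back handle so that both roll into the lunch box, and let it back down level. All other chocolates stay in the carousel; keep the lunch box standing where it is and leave the other things on the counter alone.

Things in the scene. Friction and masses are not known exactly. Their poses are not given: they have to be found in the camera images.
- carousel_stand: Steel stand of the sweets carousel, fixed to the counter: base plate 270 x 200 x 10 mm, two uprights 256 mm apart over all, 188 mm high, carrying the tipping housing. Origin on the counter straight below the drum's axis (housing level), z up. Its +y points the way the spout faces, -y to the handle, x along the tipping pivot, which is 175 mm up and 12 mm from the origin towards +y.
- drum_center (a point): Point on the drum's axis at the drum's floor, 151 mm above the counter when level; tips with the housing. The housing is a clear round tub 206 mm across, underside 141 mm up, with a fixed flat clear lid, its top 205 mm up. The only way out is an opening 81 mm wide in its wall on the stand's +y side, with a white chute that rises slightly outwards.
- tip (a joint): Tipping of the whole housing about its pivot, rad: 0 = level, resting on its stop; positive tips the spout down and raises the handle; end stop at 0.70. It is back-heavy: a few newtons upwards at the handle tip it, and let go it sinks back to 0 by itself. Chocolates at the opening begin to roll out at about 0.35 to 0.45.
- drum (a joint): Turn of the white drum inside the housing, rad, positive counter-clockwise from above; starts near 0, turns either way (over half a turn), friction about 0.08 N m, stays where left. 5 equal 72 degree compartments, a flat floor with an upturned rim so nothing rolls out while level. At 0 the middle of the empty one faces the opening; each other holds two chocolates of one colour, in any order, carried round with it.
- knob_grip (a point): Grip point of the black bar knob on top of the drum, on its axis, 230 mm above the counter: an upright bar 60 mm long, 14 mm thick, from 209 to 246 mm up (4 mm clear above the lid). The bar's length lies along this point's x axis, which turns with the drum (parallel to the stand's x at drum 0).
- handle_grip (a point): Middle of the tipping handle at the back of the housing: a black round sleeve 15 mm thick, 80 mm long, level, along the stand's x, 168 mm from the drum's axis on the side away from the spout, 210 mm above the counter when level, its centre line 64 mm clear of the tub. It swings about the pivot with the housing (180 mm behind and 35 mm above the pivot when level).
- spout_tip (a point): Middle of the outer edge of the chute floor: 157 mm from the drum's axis and 158 mm above the counter when level, about 68 mm up when fully tipped.
- lunch_box: Open brown card lunch box standing loose on the counter under the spout: 150 mm (its x) x 190 mm (its y) x 50 mm high, walls 3 mm, 0.1 to 0.17 kg, its open lid flap sloping outwards on the side away from the carousel. Origin at the centre of its underside.
- gold_1_center (a point): Centre of one of the two gold chocolates: a foil-wrapped ball 26 mm across, 12 g, lying loose in the same compartment of the carousel as the other gold one.
- gold_2_center (a point): Centre of one of the two gold chocolates: a foil-wrapped ball 26 mm across, 12 g, lying loose in the same compartment of the carousel as the other gold one.
- red_1_center (a point): Centre of one of the two red chocolates: a foil-wrapped ball 26 mm across, 12 g, lying loose in the same compartment of the carousel as the other red one.
- red_2_center (a point): Centre of one of the two red chocolates: a foil-wrapped ball 26 mm across, 12 g, lying loose in the same compartment of the carousel as the other red one.
- blue_1_center (a point): Centre of one of the two blue chocolates: a foil-wrapped ball 26 mm across, 12 g, lying loose in the same compartment of the carousel as the other blue one.
- blue_2_center (a point): Centre of one of the two blue chocolates: a foil-wrapped ball 26 mm across, 12 g, lying loose in the same compartment of the carousel as the other blue one.
- green_1_center (a point): Centre of one of the two green chocolates: a foil-wrapped ball 26 mm across, 12 g, lying loose in the same compartment of the carousel as the other green one.
- green_2_center (a point): Centre of one of the two green chocolates: a foil-wrapped ball 26 mm across, 12 g, lying loose in the same compartment of the carousel as the other green one.
- honey_jar: Bystander: amber honey jar with a brass lid, 64 mm across, 85 mm high; origin at the centre of its underside.
- mug: Bystander: white mug, 80 mm across, 95 mm high; origin at the centre of its underside.
- tape_dispenser: Bystander: black tape dispenser, 170 x 75 mm, 117 mm high; origin at the centre of its underside.

How it is judged:
By the outcome, as a careful person would: the job done as asked, in the order asked, and still so for the second after the job is handed in, with the robot touching nothing.
It also fails if it takes over 72 s, if anything falls off the work surface, if the arm or the gripper's body presses on something with over 40 N, if the wrist force passes 120 N, or if a joint passes its speed limit or range.

## Working session

There is one attempt and no reset: what is moved stays moved. The work goes in short steps, Python scripts to look and compute and a shell command to move; the robot and the scene stay as the last step left them, time stands still between calls to the robot, and variables do not carry over. Pictures are saved under pics/ and viewed, and the job is handed in when it is done.

```bash
ls; mkdir -p pics; cat > h.py <<'E'
import numpy as np, cv2
from workcell import get_state, vision, workorder, silhouettes, tip_of
def und(pic,c,r):
    K=pic["mtx"]; x=(c-K[0][2])/K[0][0]; y=(r-K[1][2])/K[1][1]
    p=cv2.undistortPoints(np.array([[[c,r]]],float),np.array(K,float),np.array([pic["k1"],0,0,0],float))[0,0]
    return p
def pt(pic,c,r,d=None,z=None):
    x,y=und(pic,c,r); T=np.array(pic["T"])
    v=np.array([x,-y,-1.0])
    if z is not None:
        w=T[:3,:3]@v; t=(z-T[2,3])/w[2]; return T[:3,3]+t*w
    if d is None: d=pic["depth"][int(round(r)),int(round(c))]
    return T[:3,:3]@(v*d)+T[:3,3]
def proj(pic,P):
    T=np.array(pic["T"]); q=T[:3,:3].T@(np.array(P)-T[:3,3]); a=np.array([q[0]/-q[2],-q[1]/-q[2]])
    a=a*(1+pic["k1"]*(a@a)); K=np.array(pic["mtx"]); return K[:2,:2]@a+K[:2,2]
def save(pic,n): cv2.imwrite("pics/"+n,pic["pixels"][:,:,::-1])
E
python3 - <<'E'
from h import *
for n in ("scene","top"):
    p=vision.read_camera(n); save(p,n+"0.png")
    print(n,np.round(p["T"],3).tolist(),p["k1"])
    for l,z in [("carousel_stand",0),("drum_center",.151),("knob_grip",.230),("handle_grip",.210),("spout_tip",.158),("lunch_box",0),("gold_1_center",.164),("red_1_center",.164),("blue_1_center",.164),("green_1_center",.164),("honey_jar",0),("mug",0),("tape_dispenser",0)]:
        for o in tip_of(p,l)[:3]:
            c,r=o["location"]; print(l,round(o["confidence"],2),np.round([c,r]),np.round(pt(p,c,r,z=z),3))
print(get_state())
E
```

```text
pics
scene [[0.787, -0.528, 0.32, 0.966], [0.617, 0.668, -0.415, -0.614], [0.005, 0.524, 0.852, 1.214], [0.0, 0.0, 0.0, 1.0]] -0.18805673933632183
carousel_stand 0.95 [326. 249.] [ 0.521 -0.046  0.   ]
carousel_stand 0.55 [274. 376.] [ 0.626 -0.351  0.   ]
knob_grip 0.67 [321. 188.] [ 0.512 -0.051  0.23 ]
handle_grip 0.71 [282. 258.] [ 0.545 -0.212  0.21 ]
spout_tip 0.82 [354. 156.] [0.479 0.103 0.158]
lunch_box 0.92 [358. 190.] [0.479 0.132 0.   ]
lunch_box 0.53 [324. 247.] [ 0.514 -0.047  0.   ]
red_1_center 0.74 [218. 326.] [ 0.527 -0.379  0.164]
honey_jar 0.98 [443. 244.] [0.726 0.13  0.   ]
mug 0.65 [217. 324.] [ 0.454 -0.34   0.   ]
mug 0.53 [443. 241.] [0.721 0.139 0.   ]
tape_dispenser 0.74 [273. 374.] [ 0.621 -0.349  0.   ]
top [[-0.005, 0.991, -0.137, 0.4], [-1.0, -0.002, 0.022, -0.085], [0.021, 0.137, 0.99, 1.441], [0.0, 0.0, 0.0, 1.0]] -0.20001451747159532
drum_center 0.61 [422. 311.] [ 0.44  -0.327  0.151]
knob_grip 0.69 [295. 275.] [ 0.511 -0.054  0.23 ]
handle_grip 0.86 [373. 258.] [ 0.548 -0.215  0.21 ]
handle_grip 0.61 [418. 237.] [ 0.593 -0.311  0.21 ]
spout_tip 0.7
[... 260 characters left out ...]
21 -0.354  0.   ]
{'clock': 1.4, 'joint_pos': array([-1.44456570e+00,  3.13212323e-01,  4.60583265e-02,  1.30360119e+00,
       -3.66292821e-05,  1.43120713e+00]), 'qvel': array([ 0.00090338, -0.00166926, -0.00081699,  0.0008568 , -0.00173895,
       -0.00099929]), 'tau': array([-4.10695056e-04, -4.80460167e+01,  2.98806238e+01,  5.03849242e-04,
       -1.79876229e-04, -5.11303043e-06]), 'tcp_pos': array([ 0.15104002, -0.55482809,  0.19899909]), 'orientation': array([ 2.04464847e-05,  9.91180472e-01,  1.32518945e-01, -1.84516196e-05]), 'wrist_force': array([-0.65393335, -0.7767901 ,  0.98954736]), 'ft_torque': array([-0.02678864,  0.03796828, -0.03883575]), 'finger_gap': 0.08561835497728804}
```

```bash
python3 - <<'E'
import cv2
a=cv2.imread("pics/top0.png"); cv2.imwrite("pics/topc.png",cv2.resize(a[190:390,180:440],None,fx=3,fy=3,interpolation=cv2.INTER_CUBIC))
E
```

```text
(no output)
```

View pics/scene0.png

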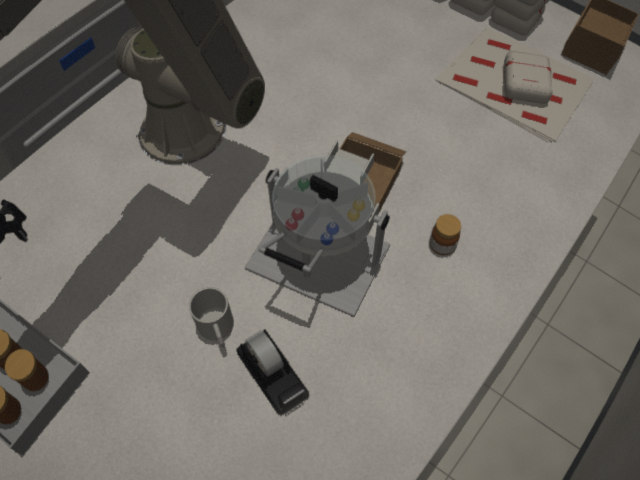

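View pics/top0.png

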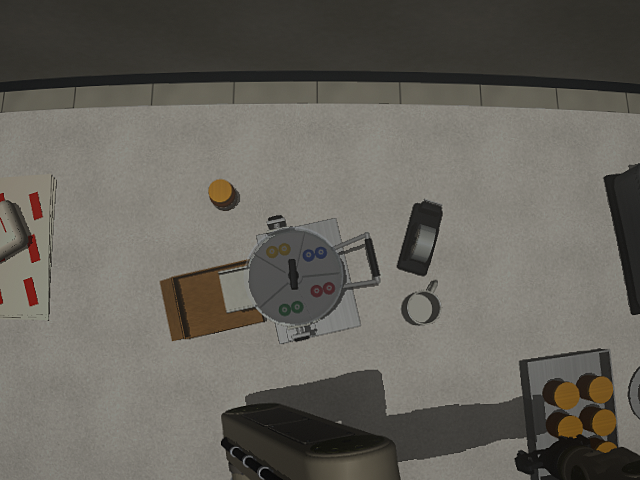

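View pics/topc.png

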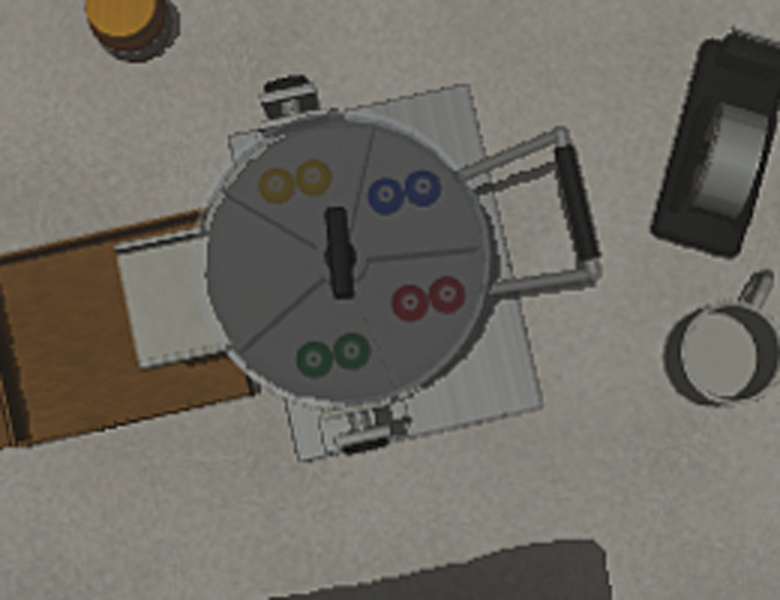

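Gold sits one compartment clockwise from the spout (crop pixels about 277,185 and 313,177), so the drum needs about +72° plus its starting offset. Next I'll measure the knob, handle and stand yaw more precisely.

```bash
python3 - <<'E'
from h import *
for n in ("top","scene"):
    p=vision.read_camera(n)
    for l in ("knob_grip","handle_grip"):
        pass
    rgb=p["pixels"].astype(int)
    # dark pixels at knob / handle heights by depth
    D=p["depth"]; 
    dark=(rgb.max(2)<45)
    rr,cc=np.nonzero(dark&(D>0))
    P=np.array([pt(p,c,r) for c,r in zip(cc,rr)])
    for nm,ctr,zl in (("knob",(.511,-.053),(.20,.26)),("handle",(.547,-.214),(.19,.23))):
        m=(np.hypot(P[:,0]-ctr[0],P[:,1]-ctr[1])<.06)&(P[:,2]>zl[0])&(P[:,2]<zl[1])
        Q=P[m]; 
        if len(Q)<8: print(n,nm,len(Q)); continue
        if nm=="knob": print(' top z',np.percentile(Q[:,2],[5,50,95]).round(3)); Q=Q[Q[:,2]>.238]
        if len(Q)<5: continue
        rect=cv2.minAreaRect(Q[:,:2].astype(np.float32)*1000); 
        w,v=np.linalg.eigh(np.cov(Q[:,:2].T)); d=v[:,1]*np.sign(v[0,1])
        print(n,nm,len(Q),"mean",Q.mean(0).round(4),"rectC",np.round(rect,1) if 0 else rect,"yaw",np.degrees(np.arctan2(d[1],d[0])).round(1))
    for l in ("carousel_stand","lunch_box","gold_1_center","red_1_center"):
        for o in silhouettes(p,l)[:2]:
            print(n,l,round(o["confidence"],2),np.round(o["location"]),o["mask"].sum())
E
```

```text
top z [0.209 0.246 0.25 ]
top knob 205 mean [ 0.5127 -0.0498  0.2461] rectC ((512.9957275390625, -49.58726119995117), (59.08534240722656, 13.888203620910645), 5.406315326690674) yaw 5.4
top handle 247 mean [ 0.5493 -0.2122  0.2166] rectC ((550.1090087890625, -212.28182983398438), (79.74080657958984, 13.046459197998047), 12.037259101867676) yaw 12.6
top carousel_stand 0.57 [297. 283.] 12335
top red_1_center 0.26 [296. 276.] 208
 top z [0.214 0.239 0.248]
scene knob 230 mean [ 0.5166 -0.0501  0.2446] rectC ((515.72412109375, -48.0045166015625), (58.88056564331055, 17.688310623168945), 5.351078510284424) yaw 5.1
scene handle 291 mean [ 0.5532 -0.2131  0.2164] rectC ((551.03662109375, -211.69329833984375), (77.65312194824219, 14.72225284576416), 12.948711395263672) yaw 12.8
scene carousel_stand 0.82 [326. 231.] 15804
scene lunch_box 0.87 [381. 160.] 2059
```

```bash
cat >> h.py <<'E'
from scipy.spatial.transform import Rotation as R
def Rq(q): return R.from_quat([q[1],q[2],q[3],q[0]])
def Rdown(yaw,tilt=0):
    # tool x at yaw, pointing down; tilt = rotation about stand-ish -x(tool x) by tilt deg (housing tip)
    y=np.radians(yaw); x=np.array([np.cos(y),np.sin(y),0]); z=np.array([0,0,-1.]); M=np.c_[x,np.cross(z,x),z]
    return R.from_rotvec(-np.radians(tilt)*x)*R.from_matrix(M)
def delta(pos,yaw,tilt=0):
    s=get_state(); A=Rq(s["orientation"]); d=A.inv().apply(np.array(pos)-s["tcp_pos"])*100
    rv=np.degrees((A.inv()*Rdown(yaw,tilt)).as_rotvec())
    x=A.as_matrix()[:,0]
    print("t",round(s["clock"],2),"pos",s["tcp_pos"].round(4),"toolx yaw",np.degrees(np.arctan2(x[1],x[0])).round(1),"gap",round(s["finger_gap"],4),"F",s["wrist_force"].round(1),"j",s["joint_pos"].round(2))
    print("shift cm",d.round(2),"rot deg",rv.round(2))
E
python3 -m inch '[[0,0,-4,0,0,0,8.5],[2,-2,-4,0,0,0,8.5],[3.5,-2.8,-2,0,0,0,8.5],[3.5,-2.8,0,0,0,0,8.5],[3.5,-2.8,0,0,0,0,8.5]]'
python3 -m inch '[[3.5,-2.8,0,0,0,0,8.5],[3.5,-2.8,0,0,0,0,8.5],[3.5,-2.8,0,0,0,0,8.5],[3.5,-2.8,0,0,0,0,8.5],[3.5,-2.8,0,0,0,0,8.5]]'
python3 -c "
from h import *
delta((.514,-.049,.30),5.3)"
```

```text
clock: 2.4
tcp_pos: [0.2451, -0.421, 0.3001]
orientation: [0.001, 0.991, 0.132, 0.0]
wrist_force: [0.8, -0.2, -0.4]
finger_gap: 0.0851
clock: 2.9
tcp_pos: [0.3772, -0.239, 0.2993]
orientation: [0.0, 0.991, 0.132, 0.0]
wrist_force: [0.3, 0.0, 0.0]
finger_gap: 0.0851
t 2.9 pos [ 0.3772 -0.239   0.2993] toolx yaw 15.2 gap 0.0851 F [0.3 0.  0. ] j [-0.74  0.05 -0.03  1.49 -0.    2.13]
shift cm [ 18.19 -14.75  -0.07] rot deg [ 0.04 -0.03  9.91]
```

```bash

python3 -m inch '[[3.4,-2.7,0,0,0,0,8.5],[3.4,-2.7,0,0,0,0,8.5],[3.4,-2.7,0,0,0,0,8.5],[3.4,-2.7,0,0,0,0,8.5],[0,0,0,0,0,0,8.5]]'
python3 -m inch '[[0,0,0,0,0,5,6],[0,0,0,0,0,4.9,6],[0,0,0,0,0,0,6]]'
python3 -c "
from h import *
delta((.514,-.049,.214),5.3)"
```

```text
clock: 3.4
tcp_pos: [0.4814, -0.0968, 0.2987]
orientation: [-0.0, 0.991, 0.136, 0.0]
wrist_force: [0.1, -0.4, -0.6]
finger_gap: 0.0847
clock: 3.7
tcp_pos: [0.4791, -0.1009, 0.299]
orientation: [0.0, 0.999, 0.046, -0.0]
wrist_force: [0.9, -0.4, 0.4]
finger_gap: 0.0603
t 3.7 pos [ 0.4791 -0.1009  0.299 ] toolx yaw 5.3 gap 0.0603 F [ 0.9 -0.4  0.4] j [-0.37  0.14  0.06  1.5  -0.    2.68]
shift cm [ 3.96 -4.84  8.5 ] rot deg [0.01 0.01 0.02]
```

```bash

python3 -m inch '[[2,-2.4,0,0,0,0,6],[1.96,-2.44,0,0,0,0,6],[0,0,0,0,0,0,6],[0,0,1.5,0,0,0,6],[0,0,1.5,0,0,0,6]]'
python3 - <<'E'
from h import *
delta((.514,-.049,.214),5.3)
p=vision.read_camera("scene"); cv2.imwrite("pics/s1.png",cv2.resize(p["pixels"][100:320,200:460,::-1],None,fx=3,fy=2.7))
E
```

```text
clock: 4.2
tcp_pos: [0.5142, -0.0495, 0.269]
orientation: [0.0, 0.999, 0.047, 0.0]
wrist_force: [-0.3, -0.2, -0.1]
finger_gap: 0.0599
t 4.2 pos [ 0.5142 -0.0495  0.269 ] toolx yaw 5.4 gap 0.0599 F [-0.3 -0.2 -0.1] j [-0.25  0.19  0.05  1.43 -0.    2.8 ]
shift cm [-0.02 -0.05  5.5 ] rot deg [ 0.05 -0.05  0.13]
```

View pics/s1.png

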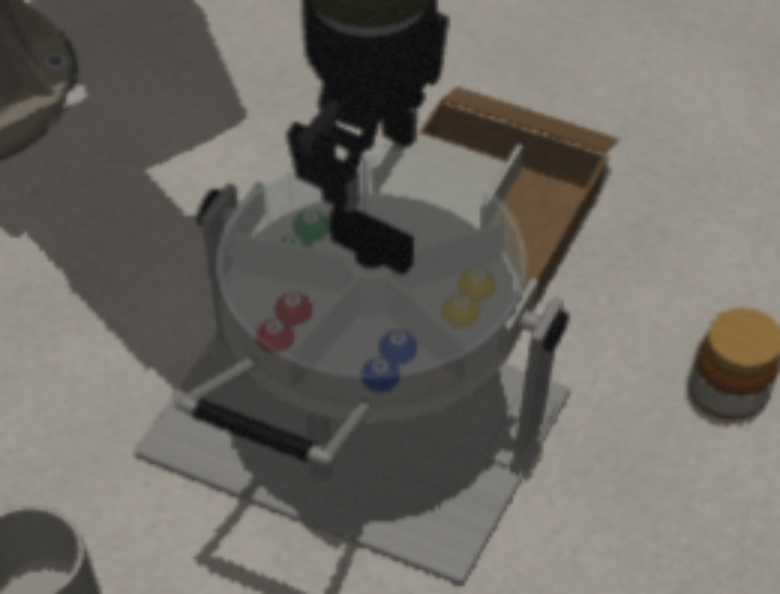

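```bash
python3 - <<'E'
from h import *
p=vision.read_camera("scene")
for P in ((.5142,-.0495,.269),(.514,-.0195,.282),(.514,-.0795,.282),(.514,-.049,.246)):
    c,r=proj(p,P); print(P,round((c-200)*3),round((r-100)*2.7))
E
```

```text
(0.5142, -0.0495, 0.269) 368 206
(0.514, -0.0195, 0.282) 396 168
(0.514, -0.0795, 0.282) 338 221
(0.514, -0.049, 0.246) 368 224
```

```bash
python3 - <<'E'
from h import *
for n in ("scene","top"):
    p=vision.read_camera(n)
    H,W=p["depth"].shape
    rr,cc=np.nonzero(p["depth"]>0)
    Q=np.array([pt(p,c,r) for c,r in zip(cc[::1],rr[::1]) if 150<c<420 and 100<r<330])
    m=(np.hypot(Q[:,0]-.514,Q[:,1]+.049)<.07)&(Q[:,2]>.255)&(Q[:,2]<.34)
    S=Q[m]
    for lo in np.arange(.255,.335,.01):
        s=S[(S[:,2]>=lo)&(S[:,2]<lo+.01)]
        for sg in (1,-1):
            u=s[sg*(s[:,1]+.0495)>0]
            if len(u): print(n,round(lo,3),sg,len(u),'x',u[:,0].min().round(3),u[:,0].max().round(3),'y',u[:,1].min().round(3),u[:,1].max().round(3))
save(p,"t1.png")
E
```

```text
scene 0.295 1 1 x 0.501 0.501 y -0.016 -0.016
scene 0.295 -1 1 x 0.522 0.522 y -0.082 -0.082
scene 0.305 1 28 x 0.5 0.523 y -0.02 -0.012
scene 0.305 -1 14 x 0.513 0.527 y -0.091 -0.077
scene 0.315 1 46 x 0.5 0.521 y -0.02 -0.011
scene 0.315 -1 36 x 0.511 0.528 y -0.094 -0.078
scene 0.325 1 31 x 0.5 0.522 y -0.021 -0.008
scene 0.325 -1 29 x 0.513 0.528 y -0.094 -0.077
scene 0.335 1 22 x 0.505 0.523 y -0.021 -0.011
scene 0.335 -1 10 x 0.522 0.528 y -0.091 -0.078
```

View pics/t1.png

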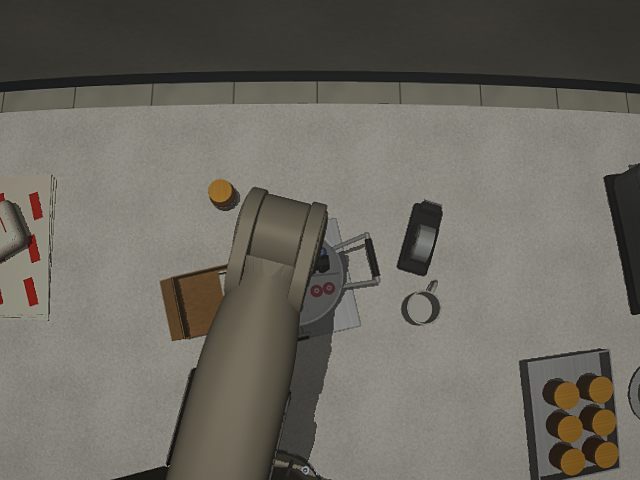

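```bash

python3 -m inch '[[0,0,1.5,0,0,0,6],[0,0,1.5,0,0,0,6],[0,0,1,0,0,0,6],[0,0,0.8,0,0,0,6],[0,0,0,0,0,0,6]]'
python3 - <<'E'
from h import *
delta((.514,-.049,.214),5.3)
p=vision.read_camera("scene"); cv2.imwrite("pics/s2.png",cv2.resize(p["pixels"][140:240,260:400,::-1],None,fx=5,fy=5))
E
```

```text
clock: 4.9
tcp_pos: [0.5137, -0.0489, 0.2204]
orientation: [-0.0, 0.999, 0.046, -0.001]
wrist_force: [0.2, -0.3, 0.3]
finger_gap: 0.06
t 4.9 pos [ 0.5137 -0.0489  0.2204] toolx yaw 5.3 gap 0.06 F [ 0.2 -0.3  0.3] j [-0.25  0.19 -0.06  1.32 -0.    2.8 ]
shift cm [0.03 0.01 0.64] rot deg [-0.02  0.06  0.03]
```

View pics/s2.png

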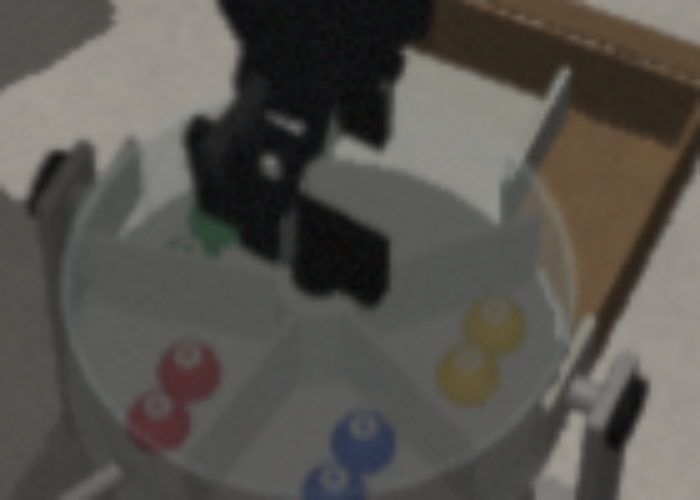

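```bash

python3 -m inch '[[0,0,0.5,0,0,0,6],[0,0,0,0,0,0,1],[0,0,0,0,0,0,1],[0,0,0,0,0,0,1],[0,0,0,0,0,0,1]]' 40
python3 -m inch '[[0,0,0,0,0,0,1],[0,0,0,0,0,0,1],[0,0,0,0,0,0,1]]' 
python3 - <<'E'
from h import *
delta((.514,-.049,.214),5.3)
p=vision.read_camera("scene"); cv2.imwrite("pics/s3.png",cv2.resize(p["pixels"][140:240,260:400,::-1],None,fx=5,fy=5))
E
```

```text
clock: 5.45
tcp_pos: [0.5143, -0.0488, 0.2162]
orientation: [0.0, 0.999, 0.047, 0.0]
wrist_force: [0.4, 1.1, -0.3]
finger_gap: 0.01
clock: 5.75
tcp_pos: [0.5142, -0.0488, 0.216]
orientation: [0.0, 0.999, 0.046, 0.0]
wrist_force: [-0.8, -0.4, -0.1]
finger_gap: 0.0102
t 5.75 pos [ 0.5142 -0.0488  0.216 ] toolx yaw 5.3 gap 0.0102 F [-0.8 -0.4 -0.1] j [-0.25  0.19 -0.07  1.31 -0.    2.8 ]
shift cm [-0.02  0.02  0.2 ] rot deg [ 0.01 -0.    0.03]
```

View pics/s3.png

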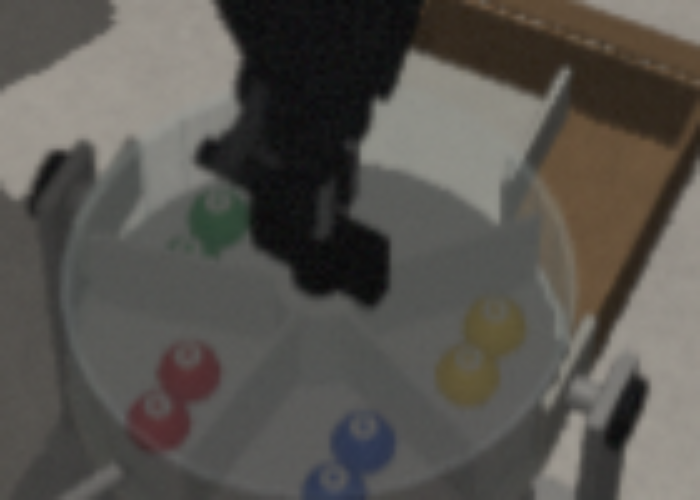

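```bash

python3 -m inch '[[0,0,0,0,0,0,0.4],[0,0,0,0,0,0,0.4],[0,0,0,0,0,0,0.4]]' 40
python3 - <<'E'
from h import *
delta((.514,-.049,.214),5.3)
p=vision.read_camera("scene")
for P in ((.514,-.049,.216),(.514,-.049,.246),(.544,-.046,.246),(.484,-.052,.246)):
    c,r=proj(p,P); print(P,round((c-260)*5),round((r-140)*5))
E
```

```text
clock: 6.1
tcp_pos: [0.5142, -0.0488, 0.216]
orientation: [0.0, 0.999, 0.047, -0.0]
wrist_force: [0.4, -0.4, -0.2]
finger_gap: 0.0038
t 6.1 pos [ 0.5142 -0.0488  0.216 ] toolx yaw 5.3 gap 0.0038 F [ 0.4 -0.4 -0.2] j [-0.25  0.19 -0.07  1.31 -0.    2.8 ]
shift cm [-0.02  0.02  0.2 ] rot deg [0.   0.   0.03]
(0.514, -0.049, 0.216) 314 261
(0.514, -0.049, 0.246) 313 216
(0.544, -0.046, 0.246) 379 249
(0.484, -0.052, 0.246) 249 183
```

```bash
python3 - <<'E'
from h import *
p=vision.read_camera("scene")
s=get_state(); c0,r0=proj(p,s["tcp_pos"]); print(c0,r0)
rr,cc=np.mgrid[140:200,300:345]
Q=[];I=[]
for r,c in zip(rr.ravel(),cc.ravel()):
    if p["depth"][r,c]>0 and p["pixels"][r,c].max()<50: Q.append(pt(p,c,r)); I.append((c,r))
Q=np.array(Q);I=np.array(I)
m=(np.hypot(Q[:,0]-.514,Q[:,1]+.049)<.05)&(Q[:,2]>.2)&(Q[:,2]<.36)
Q=Q[m];I=I[m]
for lo in np.arange(.2,.36,.01):
    k=(Q[:,2]>=lo)&(Q[:,2]<lo+.01)
    if k.any(): print(round(lo,3),k.sum(),'x',Q[k,0].min().round(3),Q[k,0].max().round(3),'y',Q[k,1].min().round(3),Q[k,1].max().round(3),'px',I[k].min(0),I[k].max(0))
cv2.imwrite("pics/s4.png",cv2.resize(p["pixels"][130:210,280:380,::-1],None,fx=7,fy=7,interpolation=cv2.INTER_CUBIC)*1)
g=cv2.convertScaleAbs(cv2.imread("pics/s4.png"),alpha=2.5,beta=0); cv2.imwrite("pics/s4b.png",g)
E
```

```text
322.84727217865935 192.17548990474825
0.2 8 x 0.513 0.523 y -0.056 -0.015 px [320 185] [335 198]
0.21 52 x 0.491 0.545 y -0.06 -0.044 px [311 189] [336 199]
0.22 85 x 0.486 0.545 y -0.059 -0.04 px [310 185] [337 199]
0.23 81 x 0.488 0.545 y -0.059 -0.043 px [310 182] [337 196]
0.24 113 x 0.487 0.546 y -0.058 -0.04 px [310 180] [337 193]
0.25 28 x 0.51 0.544 y -0.062 -0.042 px [317 180] [333 191]
0.26 36 x 0.509 0.526 y -0.064 -0.041 px [316 176] [329 185]
0.27 27 x 0.52 0.527 y -0.063 -0.041 px [321 173] [329 182]
0.28 13 x 0.52 0.526 y -0.062 -0.04 px [322 169] [329 178]
0.29 46 x 0.505 0.53 y -0.081 -0.017 px [314 158] [337 181]
0.3 85 x 0.506 0.531 y -0.088 -0.01 px [314 152] [339 180]
0.31 85 x 0.507 0.533 y -0.094 -0.0 px [314 146] [342 180]
0.32 60 x 0.523 0.533 y -0.096 -0.005 px [314 146] [341 178]
0.33 71 x 0.509 0.533 y -0.096 -0.028 px [304 151] [336 175]
0.34 68 x 0.515 0.536 y -0.099 -0.036 px [306 151] [335 170]
0.35 106 x 0.512 0.536 y -0.097 -0.053 px [308 154] [330 166]
```

View pics/s4b.png

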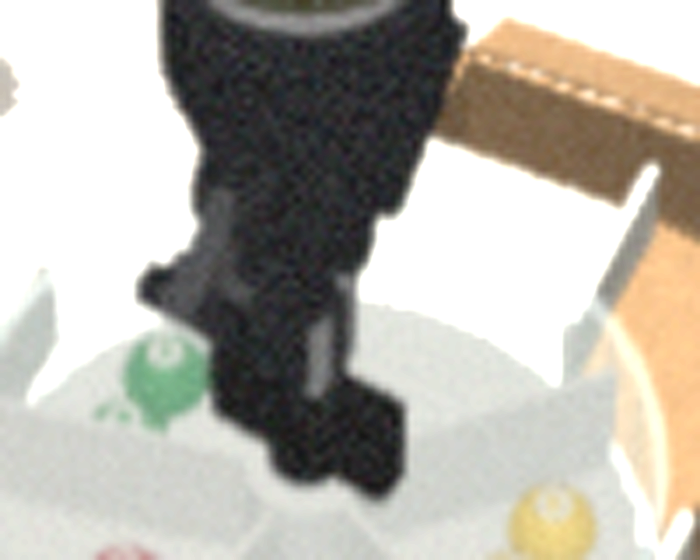

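```bash
python3 -m inch '[[0,0,0,0,0,0,4],[0,0,0,0,0,0,4],[0,0,0,0,0,0,4]]' 40
python3 - <<'E'
from h import *
delta((.514,-.049,.214),5.3)
p=vision.read_camera("scene")
cv2.imwrite("pics/s5.png",cv2.convertScaleAbs(cv2.resize(p["pixels"][130:210,280:380,::-1],None,fx=7,fy=7,interpolation=cv2.INTER_CUBIC),alpha=2.5))
for y in (-.029,-.069):
  for x in (.503,.525):
    for z in (.21,.225,.24,.255,.27):
        c,r=proj(p,(x,y,z)); print((x,y,z),round((c-280)*7),round((r-130)*7))
E
```

```text
clock: 6.5
tcp_pos: [0.5142, -0.0488, 0.216]
orientation: [0.0, 0.999, 0.046, 0.0]
wrist_force: [0.1, -0.1, -0.1]
finger_gap: 0.04
t 6.5 pos [ 0.5142 -0.0488  0.216 ] toolx yaw 5.3 gap 0.04 F [ 0.1 -0.1 -0.1] j [-0.25  0.19 -0.07  1.31 -0.    2.8 ]
shift cm [-0.02  0.02  0.2 ] rot deg [ 0.01 -0.    0.03]
(0.503, -0.029, 0.21) 312 384
(0.503, -0.029, 0.225) 312 353
(0.503, -0.029, 0.24) 312 321
(0.503, -0.029, 0.255) 312 288
(0.503, -0.029, 0.27) 312 255
(0.525, -0.029, 0.21) 373 422
(0.525, -0.029, 0.225) 373 391
(0.525, -0.029, 0.24) 374 359
(0.525, -0.029, 0.255) 374 327
(0.525, -0.029, 0.27) 375 294
(0.503, -0.069, 0.21) 225 473
(0.503, -0.069, 0.225) 224 442
(0.503, -0.069, 0.24) 223 410
(0.503, -0.069, 0.255) 222 378
(0.503, -0.069, 0.27) 221 345
(0.525, -0.069, 0.21) 286 512
(0.525, -0.069, 0.225) 285 481
(0.525, -0.069, 0.24) 285 450
(0.525, -0.069, 0.255) 285 418
(0.525, -0.069, 0.27) 284 385
```

View pics/s5.png

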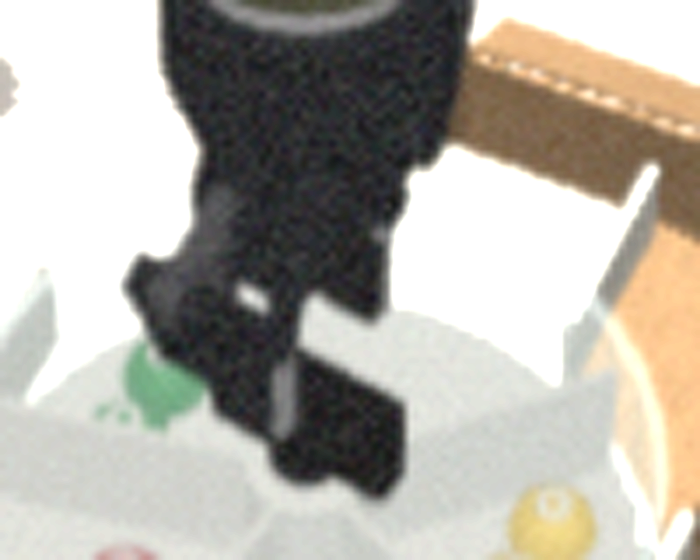

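Fingertips look about 3 cm higher than the reported TCP suggests: the jaws closed to 4 mm above the bar. I'll descend in small steps and check force and the picture.

```bash
python3 -m inch '[[0,0,0.5,0,0,0,4],[0,0,0.5,0,0,0,4],[0,0,0.5,0,0,0,4],[0,0,0,0,0,0,4]]' 40
python3 - <<'E'
from h import *
p=vision.read_camera("scene")
cv2.imwrite("pics/s6.png",cv2.convertScaleAbs(cv2.resize(p["pixels"][130:210,280:380,::-1],None,fx=7,fy=7,interpolation=cv2.INTER_CUBIC),alpha=2.5))
E
```

```text
clock: 6.95
tcp_pos: [0.5135, -0.0486, 0.1998]
orientation: [-0.0, 0.999, 0.046, -0.001]
wrist_force: [-0.6, -0.8, 0.1]
finger_gap: 0.0402
```

View pics/s6.png

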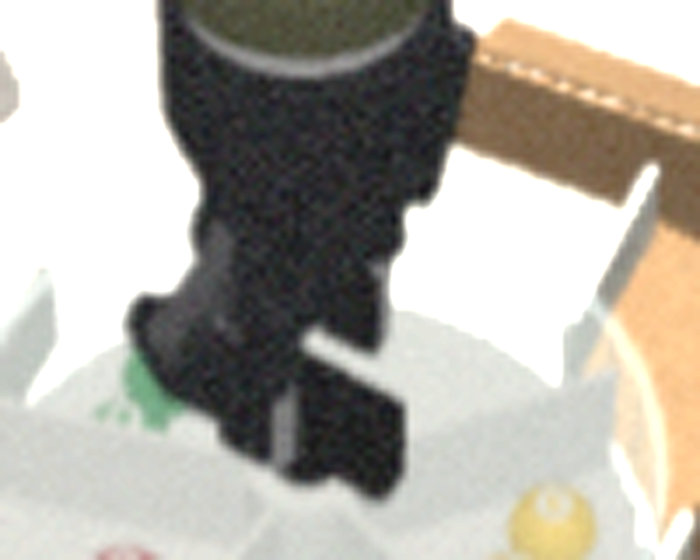

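```bash
python3 -m inch '[[0,0,0.4,0,0,0,4],[0,0,0.4,0,0,0,4],[0,0,0.4,0,0,0,4],[0,0,0,0,0,0,3],[0,0,0,0,0,0,1]]' 40
python3 -m inch '[[0,0,0,0,0,0,1],[0,0,0,0,0,0,1],[0,0,0,0,0,0,1]]' 40
python3 - <<'E'
from h import *
p=vision.read_camera("scene")
cv2.imwrite("pics/s7.png",cv2.convertScaleAbs(cv2.resize(p["pixels"][130:210,280:380,::-1],None,fx=7,fy=7,interpolation=cv2.INTER_CUBIC),alpha=2.5))
E
```

```text
clock: 7.5
tcp_pos: [0.5141, -0.0488, 0.1888]
orientation: [0.0, 0.999, 0.046, -0.0]
wrist_force: [-0.0, 1.3, 0.2]
finger_gap: 0.0168
clock: 7.8
tcp_pos: [0.5142, -0.049, 0.1891]
orientation: [0.0, 0.999, 0.046, -0.0]
wrist_force: [-0.8, -2.1, -0.6]
finger_gap: 0.0133
```

View pics/s7.png

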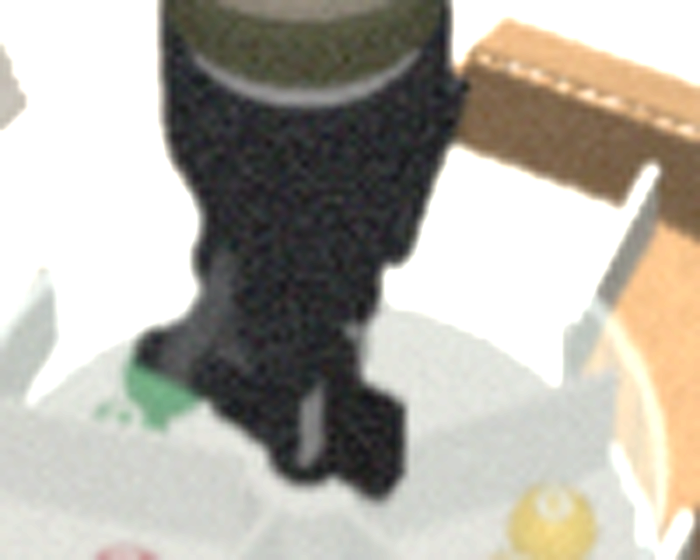

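```bash
python3 -m inch '[[0,0,0,0,0,-6,1],[0,0,0,0,0,-7,1],[0,0,0,0,0,-7,1],[0,0,0,0,0,-7,1],[0,0,0,0,0,-7,1]]' 50
python3 -c "
from h import *
delta((.514,-.049,.189),84.5)"
```

```text
clock: 8.35
tcp_pos: [0.5143, -0.0492, 0.1891]
orientation: [0.0, 0.941, 0.339, -0.0]
wrist_force: [0.2, -2.0, -0.1]
finger_gap: 0.013
t 8.35 pos [ 0.5143 -0.0492  0.1891] toolx yaw 39.6 gap 0.013 F [ 0.2 -2.  -0.1] j [-0.25  0.2  -0.12  1.24 -0.    2.2 ]
shift cm [-0.01 -0.03  0.01] rot deg [ 3.000e-02  4.000e-02 -4.491e+01]
```

```bash
python3 -m inch '[[0,0,0,0,0,-7.5,1],[0,0,0,0,0,-7.5,1],[0,0,0,0,0,-7.5,1],[0,0,0,0,0,-7.5,1],[0,0,0,0,0,-7.5,1]]' 
python3 -m inch '[[0,0,0,0,0,-6.7,1],[0,0,0,0,0,0,1],[0,0,0,0,0,0,1]]' 
python3 - <<'E'
from h import *
delta((.514,-.049,.189),84.5)
p=vision.read_camera("scene")
cv2.imwrite("pics/s8.png",cv2.convertScaleAbs(cv2.resize(p["pixels"][120:300,240:440,::-1],None,fx=3.5,fy=3.3,interpolation=cv2.INTER_CUBIC),alpha=2))
E
```

```text
clock: 8.85
tcp_pos: [0.5144, -0.0493, 0.1891]
orientation: [0.001, 0.782, 0.623, -0.0]
wrist_force: [0.1, -2.6, -1.6]
finger_gap: 0.013
clock: 9.15
tcp_pos: [0.5145, -0.0493, 0.1891]
orientation: [0.001, 0.747, 0.665, -0.0]
wrist_force: [1.0, -3.6, -1.6]
finger_gap: 0.0132
t 9.15 pos [ 0.5145 -0.0493  0.1891] toolx yaw 83.4 gap 0.0132 F [ 1.  -3.6 -1.6] j [-0.25  0.2  -0.12  1.24 -0.    1.44]
shift cm [ 0.03 -0.05  0.01] rot deg [ 0.04  0.06 -1.14]
```

View pics/s8.png

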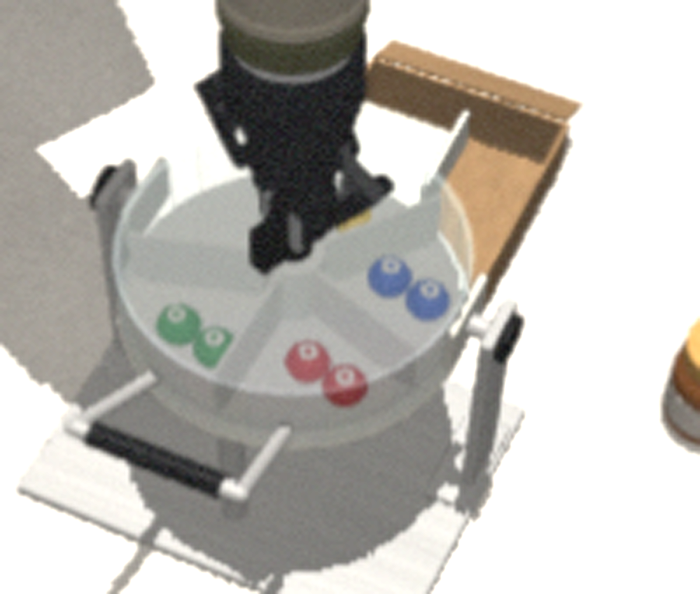

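```bash
python3 -m inch '[[0,0,0,0,0,-1.1,1],[0,0,0,0,0,0,1],[0,0,0,0,0,0,1],[0,0,0,0,0,0,4],[0,0,0,0,0,0,4]]' 
python3 -m inch '[[0,0,-0.5,0,0,0,5],[0,0,-2,0,0,0,5],[0,0,-4,0,0,0,5],[0,0,-4,0,0,0,5],[0,0,0,0,0,0,5]]'
python3 - <<'E'
from h import *
delta((.550,-.212,.29),12.5)
p=vision.read_camera("scene")
cv2.imwrite("pics/s9.png",cv2.convertScaleAbs(cv2.resize(p["pixels"][120:300,240:440,::-1],None,fx=3.5,fy=3.3,interpolation=cv2.INTER_CUBIC),alpha=2))
E
```

```text
clock: 9.7
tcp_pos: [0.5139, -0.048, 0.189]
orientation: [-0.001, 0.739, 0.673, 0.0]
wrist_force: [0.6, 0.9, -0.1]
finger_gap: 0.0395
clock: 10.2
tcp_pos: [0.5165, -0.0489, 0.3001]
orientation: [0.004, 0.739, 0.673, 0.003]
wrist_force: [1.6, 0.6, -0.2]
finger_gap: 0.0497
t 10.2 pos [ 0.5165 -0.0489  0.3001] toolx yaw 84.6 gap 0.0497 F [ 1.6  0.6 -0.2] j [-0.25  0.19  0.12  1.5   0.    1.41]
shift cm [-15.92   4.85   1.07] rot deg [ 0.5  -0.3  72.14]
```

View pics/s9.png

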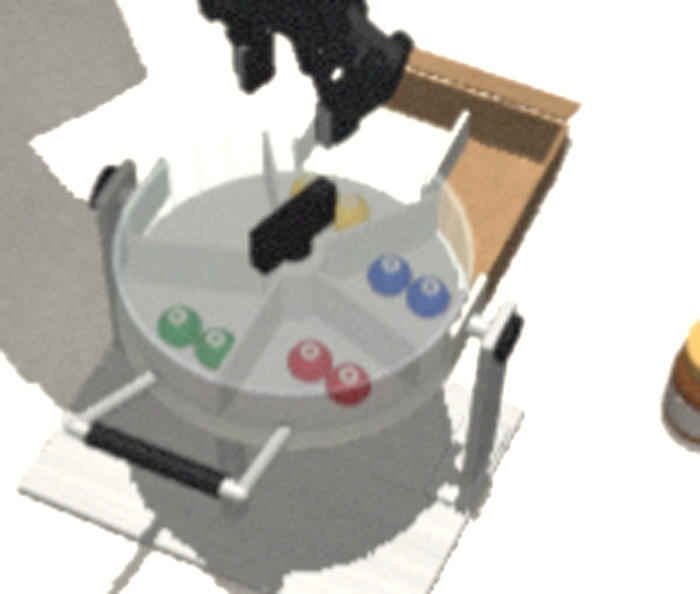

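```bash
python3 -m inch '[[-4,1.2,0,0,0,0,5],[-4,1.2,0,0,0,0,5],[-4,1.2,0,0,0,0,5],[-3.9,1.2,0,0,0,0,5],[0,0,0,0,0,8,5]]' 
python3 -m inch '[[0,0,0,0,0,8,5],[0,0,0,0,0,8,5],[0,0,0,0,0,8,5],[0,0,0,0,0,8,5],[0,0,0,0,0,8,5]]' 
python3 -m inch '[[0,0,0,0,0,8,5],[0,0,0,0,0,8,5],[0,0,0,0,0,8,5],[0,0,0,0,0,0,5],[0,0,0,0,0,0,5]]' 
python3 - <<'E'
from h import *
delta((.550,-.212,.29),12.5)
p=vision.read_camera("top"); save(p,"t10.png")
rgb=p["pixels"].astype(int); D=p["depth"]
rr,cc=np.nonzero((rgb.max(2)<45)&(D>0))
P=np.array([pt(p,c,r) for c,r in zip(cc,rr)])
m=(np.hypot(P[:,0]-.514,P[:,1]+.049)<.05)&(P[:,2]>.238)&(P[:,2]<.255); Q=P[m]
print(len(Q)); w,v=np.linalg.eigh(np.cov(Q[:,:2].T)); print(Q.mean(0), np.degrees(np.arctan2(v[1,1],v[0,1]))%180, cv2.minAreaRect(Q[:,:2].astype(np.float32)*1000))
cv2.imwrite("pics/t10c.png",cv2.convertScaleAbs(cv2.resize(p["pixels"][190:390,180:440,::-1],None,fx=3,fy=3,interpolation=cv2.INTER_CUBIC),alpha=1.7))
E
```

```text
clock: 10.75
tcp_pos: [0.5472, -0.2159, 0.2915]
orientation: [-0.001, 0.787, 0.617, -0.001]
wrist_force: [0.4, 0.5, -0.8]
finger_gap: 0.0501
clock: 11.25
tcp_pos: [0.5467, -0.2111, 0.2928]
orientation: [-0.001, 0.95, 0.312, -0.001]
wrist_force: [0.6, 0.2, 0.1]
finger_gap: 0.0497
clock: 11.75
tcp_pos: [0.5468, -0.2113, 0.2933]
orientation: [-0.0, 0.994, 0.112, -0.001]
wrist_force: [0.5, 1.4, 0.1]
finger_gap: 0.05
t 11.75 pos [ 0.5468 -0.2113  0.2933] toolx yaw 12.8 gap 0.05 F [0.5 1.4 0.1] j [-0.51  0.33  0.31  1.54  0.    2.41]
shift cm [0.29 0.14 0.33] rot deg [-0.06  0.05  0.33]
212
[ 0.51266851 -0.04976915  0.24608805] 84.26217188327172 ((512.9882202148438, -49.2900390625), (58.99705123901367, 14.585258483886719), 85.31800842285156)
```

View pics/t10c.png

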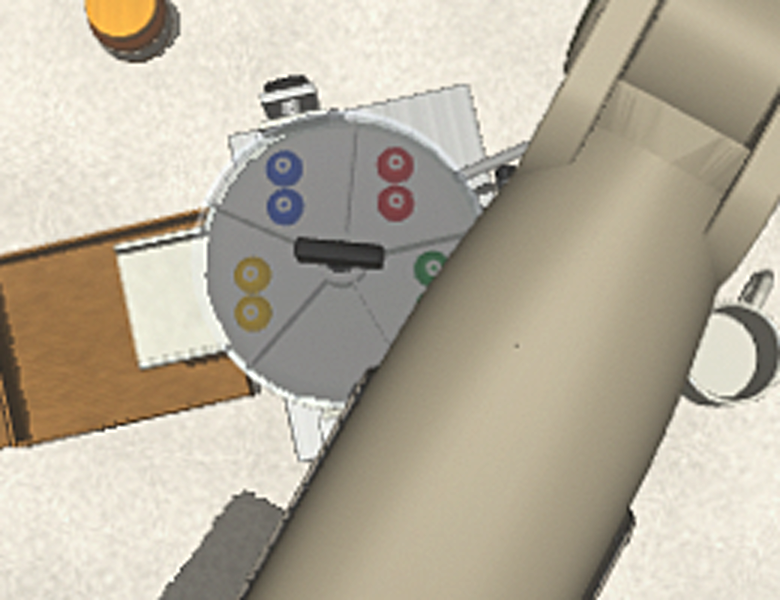

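```bash
python3 -m inch '[[0.3,0.1,3,0,0,0.3,4.5],[0,0,3,0,0,0,4.5],[0,0,2,0,0,0,4.5],[0,0,0,0,0,0,4.5]]' 
python3 - <<'E'
from h import *
delta((.550,-.212,.165),12.5)
p=vision.read_camera("scene")
cv2.imwrite("pics/s11.png",cv2.convertScaleAbs(cv2.resize(p["pixels"][160:300,220:380,::-1],None,fx=4.3,fy=4.3,interpolation=cv2.INTER_CUBIC),alpha=2))
E
```

```text
clock: 12.2
tcp_pos: [0.5483, -0.2108, 0.2106]
orientation: [-0.002, 0.994, 0.108, -0.003]
wrist_force: [-0.2, 0.6, 0.6]
finger_gap: 0.0456
t 12.2 pos [ 0.5483 -0.2108  0.2106] toolx yaw 12.4 gap 0.0456 F [-0.2  0.6  0.6] j [-0.5   0.34  0.11  1.35  0.    2.42]
shift cm [0.16 0.17 4.56] rot deg [-0.24  0.27 -0.07]
```

View pics/s11.png

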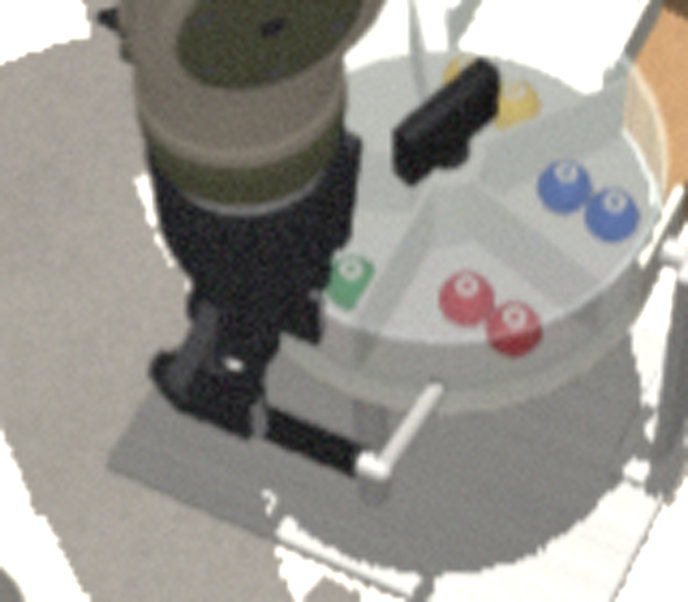

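```bash
python3 -m inch '[[0.1,0.1,1.5,0,0,0,4.5],[0,0,1.5,0,0,0,4.5],[0,0,1.4,0,0,0,4.5],[0,0,0,0,0,0,4.5]]' 
python3 -m inch '[[0,0,0,0,0,0,1],[0,0,0,0,0,0,1],[0,0,0,0,0,0,1],[0,0,0,0,0,0,1],[0,0,0,0,0,0,1]]' 40
python3 - <<'E'
from h import *
delta((.550,-.212,.165),12.5)
p=vision.read_camera("scene")
cv2.imwrite("pics/s12.png",cv2.convertScaleAbs(cv2.resize(p["pixels"][160:300,220:380,::-1],None,fx=4.3,fy=4.3,interpolation=cv2.INTER_CUBIC),alpha=2))
E
```

```text
clock: 12.65
tcp_pos: [0.5512, -0.2125, 0.1698]
orientation: [-0.0, 0.994, 0.108, -0.0]
wrist_force: [0.5, 0.1, 0.9]
finger_gap: 0.0448
clock: 13.15
tcp_pos: [0.5523, -0.2128, 0.1718]
orientation: [0.001, 0.994, 0.108, 0.001]
wrist_force: [0.3, 1.7, 5.5]
finger_gap: 0.0131
t 13.15 pos [ 0.5523 -0.2128  0.1718] toolx yaw 12.4 gap 0.0131 F [0.3 1.7 5.5] j [-0.5   0.35  0.03  1.25  0.    2.42]
shift cm [-0.21 -0.13  0.68] rot deg [ 0.09 -0.14 -0.15]
```

View pics/s12.png

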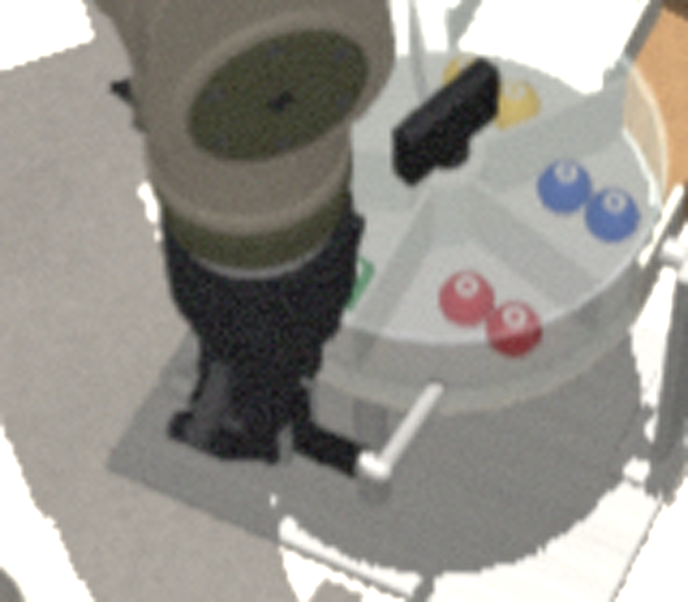

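```bash
python3 -m inch '[[0,0,0,0,0,0,4],[0,0,0,0,0,0,4],[-0.1,-0.1,0.6,0,0,0,4],[0,0,0.4,0,0,0,4],[0,0,0,0,0,0,4]]' 
python3 -m inch '[[0,0,0,0,0,0,1],[0,0,0,0,0,0,1],[0,0,0,0,0,0,1],[0,0,0,0,0,0,1],[0,0,0,0,0,0,1]]' 40
python3 - <<'E'
from h import *
delta((.550,-.212,.165),12.5)
E
```

```text
clock: 13.7
tcp_pos: [0.5495, -0.2116, 0.1587]
orientation: [-0.001, 0.994, 0.107, -0.001]
wrist_force: [-0.4, -0.3, 0.4]
finger_gap: 0.0398
clock: 14.2
tcp_pos: [0.5505, -0.2131, 0.1601]
orientation: [0.001, 0.994, 0.107, 0.0]
wrist_force: [1.5, -5.1, -1.8]
finger_gap: 0.0137
t 14.2 pos [ 0.5505 -0.2131  0.1601] toolx yaw 12.3 gap 0.0137 F [ 1.5 -5.1 -1.8] j [-0.5   0.35  0.01  1.22 -0.    2.42]
shift cm [-0.02 -0.12 -0.49] rot deg [ 0.11  0.   -0.21]
```

```bash
python3 -c "
import numpy as np
th=np.r_[np.arange(0,.351,.05),np.arange(.38,.681,.03)]
y=-.18*np.cos(th)+.035*np.sin(th); z=.035*np.cos(th)+.18*np.sin(th)
for a,b,c in zip(th[1:],-np.diff(y)*100,-np.diff(z)*100): print(round(a,2),round(b,2),round(c,2))"
```

```text
0.05 -0.2 -0.9
0.1 -0.24 -0.88
0.15 -0.29 -0.87
0.2 -0.33 -0.86
0.25 -0.37 -0.84
0.3 -0.41 -0.82
0.35 -0.45 -0.8
0.38 -0.29 -0.47
0.41 -0.3 -0.46
0.44 -0.32 -0.45
0.47 -0.33 -0.44
0.5 -0.34 -0.43
0.53 -0.36 -0.42
0.56 -0.37 -0.41
0.59 -0.38 -0.4
0.62 -0.39 -0.38
0.65 -0.4 -0.37
0.68 -0.42 -0.36
```

```bash
python3 -m inch '[[0,-0.2,-0.9,0,0,0,1],[0,-0.24,-0.88,0,0,0,1],[0,-0.29,-0.87,0,0,0,1],[0,-0.33,-0.86,0,0,0,1],[0,0,0,0,0,0,1]]' 30
python3 - <<'E'
from h import *
delta((.550,-.212,.165),12.5)
p=vision.read_camera("scene")
cv2.imwrite("pics/s13.png",cv2.convertScaleAbs(cv2.resize(p["pixels"][120:300,220:440,::-1],None,fx=3.3,fy=3.3,interpolation=cv2.INTER_CUBIC),alpha=2))
E
```

```text
clock: 14.7
tcp_pos: [0.5483, -0.2029, 0.1964]
orientation: [0.002, 0.994, 0.107, 0.0]
wrist_force: [-0.7, -6.7, -1.4]
finger_gap: 0.0133
t 14.7 pos [ 0.5483 -0.2029  0.1964] toolx yaw 12.3 gap 0.0133 F [-0.7 -6.7 -1.4] j [-0.49  0.33  0.06  1.3  -0.    2.44]
shift cm [-0.03  0.92  3.14] rot deg [ 0.2  -0.02 -0.2 ]
```

View pics/s13.png

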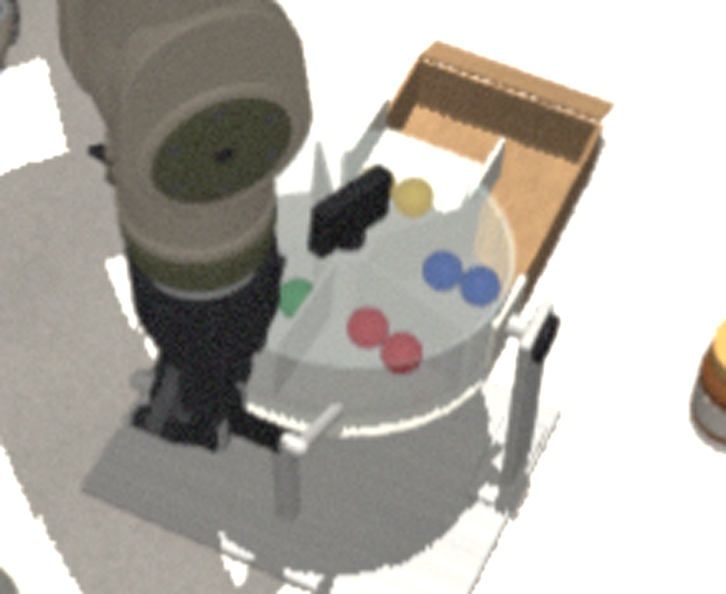

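```bash
python3 -m inch '[[0,-0.3,-0.84,0,0,0,1],[0,-0.37,-0.82,0,0,0,1],[0,-0.41,-0.8,0,0,0,1],[0,-0.28,-0.47,0,0,0,1],[0,-0.3,-0.46,0,0,0,1]]' 30
python3 -m inch '[[0,-0.32,-0.45,0,0,0,1],[0,-0.33,-0.44,0,0,0,1],[0,-0.34,-0.43,0,0,0,1],[0,-0.34,-0.42,0,0,0,1],[0,0,0,0,0,0,1]]' 30
python3 - <<'E'
from h import *
delta((.550,-.212,.165),12.5)
p=vision.read_camera("scene")
cv2.imwrite("pics/s14.png",cv2.convertScaleAbs(cv2.resize(p["pixels"][120:300,220:440,::-1],None,fx=3.3,fy=3.3,interpolation=cv2.INTER_CUBIC),alpha=2))
E
```

```text
clock: 15.25
tcp_pos: [0.5446, -0.1865, 0.2292]
orientation: [0.001, 0.994, 0.107, 0.0]
wrist_force: [-0.3, -5.8, -1.7]
finger_gap: 0.0135
clock: 15.75
tcp_pos: [0.5418, -0.1737, 0.2474]
orientation: [0.002, 0.994, 0.107, 0.0]
wrist_force: [-0.7, -7.9, -0.2]
finger_gap: 0.0135
t 15.75 pos [ 0.5418 -0.1737  0.2474] toolx yaw 12.3 gap 0.0135 F [-0.7 -7.9 -0.2] j [-0.45  0.29  0.13  1.41 -0.    2.48]
shift cm [-0.02  3.89  8.26] rot deg [ 0.21 -0.02 -0.2 ]
```

View pics/s14.png

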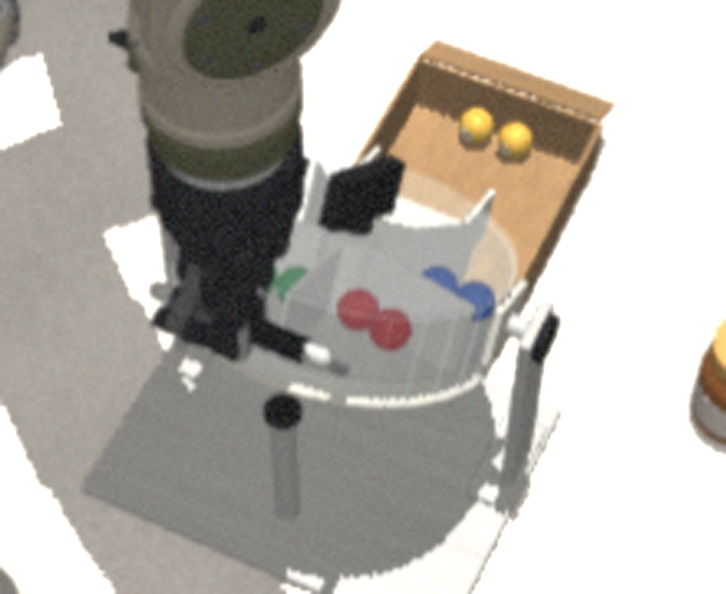

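```bash
python3 -m inch '[[0,0.34,0.42,0,0,0,1],[0,0.34,0.43,0,0,0,1],[0,0.33,0.44,0,0,0,1],[0,0.32,0.45,0,0,0,1],[0,0.3,0.46,0,0,0,1]]' 30
python3 -m inch '[[0,0.28,0.47,0,0,0,1],[0,0.41,0.8,0,0,0,1],[0,0.37,0.82,0,0,0,1],[0,0.3,0.84,0,0,0,1],[0,0.33,0.86,0,0,0,1]]' 30
python3 -m inch '[[0,0.29,0.87,0,0,0,1],[0,0.24,0.88,0,0,0,1],[0,0.15,0.6,0,0,0,1],[0,0.05,0.25,0,0,0,1],[0,0,0,0,0,0,1]]' 30
python3 - <<'E'
from h import *
delta((.5505,-.2131,.1601),12.5)
p=vision.read_camera("scene")
cv2.imwrite("pics/s15.png",cv2.convertScaleAbs(cv2.resize(p["pixels"][120:300,220:440,::-1],None,fx=3.3,fy=3.3,interpolation=cv2.INTER_CUBIC),alpha=2))
E
```

```text
clock: 16.3
tcp_pos: [0.5452, -0.1892, 0.225]
orientation: [0.001, 0.994, 0.107, 0.0]
wrist_force: [-0.7, -6.1, 3.4]
finger_gap: 0.0137
clock: 16.8
tcp_pos: [0.549, -0.2064, 0.1869]
orientation: [0.001, 0.994, 0.107, 0.0]
wrist_force: [0.2, -6.6, -0.1]
finger_gap: 0.0137
clock: 17.3
tcp_pos: [0.5505, -0.213, 0.1603]
orientation: [0.001, 0.994, 0.107, 0.0]
wrist_force: [0.4, -6.2, -0.9]
finger_gap: 0.0135
t 17.3 pos [ 0.5505 -0.213   0.1603] toolx yaw 12.3 gap 0.0135 F [ 0.4 -6.2 -0.9] j [-0.5   0.35  0.01  1.22 -0.    2.42]
shift cm [0.   0.01 0.02] rot deg [ 0.09 -0.01 -0.22]
```

View pics/s15.png

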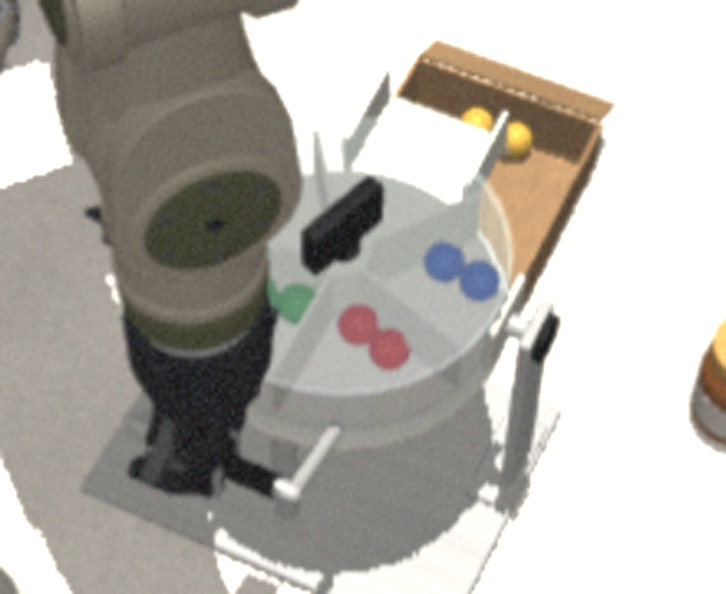

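Both golds are in the box and the housing is back at level. Releasing and clearing upwards.

```bash
python3 -m inch '[[0,0,0,0,0,0,3],[0,0,0,0,0,0,4.5],[0,0,0,0,0,0,4.5],[0,0,-1,0,0,0,4.5],[0,0,-3,0,0,0,4.5]]'
python3 -m inch '[[0,0,-4,0,0,0,4.5],[0,0,-4,0,0,0,4.5],[0,2,-2,0,0,0,4.5],[-2,4,0,0,0,0,4.5],[-2,4,0,0,0,0,4.5]]'
python3 -m inch '[[-2,4,0,0,0,0,4.5],[-2,4,0,0,0,0,4.5],[-2,4,0,0,0,0,4.5],[0,0,0,0,0,0,4.5],[0,0,0,0,0,0,4.5]]'
python3 - <<'E'
from h import *
s=get_state(); print(s["clock"],s["tcp_pos"],s["wrist_force"].round(1))
p=vision.read_camera("top")
cv2.imwrite("pics/t16.png",cv2.convertScaleAbs(cv2.resize(p["pixels"][170:350,150:450,::-1],None,fx=2.6,fy=2.6,interpolation=cv2.INTER_CUBIC),alpha=1.7))
q=vision.read_camera("scene"); save(q,"s16.png")
for pic,n in ((p,"top"),(q,"scene")):
    rgb=pic["pixels"].astype(int); D=pic["depth"]
    rr,cc=np.nonzero((rgb.max(2)<45)&(D>0)); P=np.array([pt(pic,c,r) for c,r in zip(cc,rr)])
    for nm,c,lo,hi in (("handle",(.55,-.212),.19,.24),("knob",(.514,-.049),.238,.255)):
        Q=P[(np.hypot(P[:,0]-c[0],P[:,1]-c[1])<.05)&(P[:,2]>lo)&(P[:,2]<hi)]
        if len(Q)>8: print(n,nm,len(Q),Q.mean(0).round(4),cv2.minAreaRect(Q[:,:2].astype(np.float32)*1000))
    for l in ("lunch_box","honey_jar","mug","tape_dispenser"):
        o=tip_of(pic,l)
        if o: print(n,l,round(o[0]["confidence"],2),pt(pic,*o[0]["location"],z=0).round(3))
E
```

```text
clock: 17.85
tcp_pos: [0.5485, -0.2106, 0.1985]
orientation: [-0.002, 0.994, 0.108, -0.002]
wrist_force: [0.1, 0.2, 1.0]
finger_gap: 0.0451
clock: 18.35
tcp_pos: [0.5334, -0.3185, 0.3029]
orientation: [0.001, 0.994, 0.109, 0.001]
wrist_force: [0.6, -0.9, -1.2]
finger_gap: 0.0449
clock: 18.85
tcp_pos: [0.4989, -0.4491, 0.3003]
orientation: [-0.0, 0.994, 0.106, 0.0]
wrist_force: [0.2, 0.9, 1.0]
finger_gap: 0.0453
18.85 [ 0.49894893 -0.4490628   0.30027148] [0.2 0.9 1. ]
top handle 225 [ 0.5489 -0.2122  0.2166] ((550.0651245117188, -212.49449157714844), (79.48466491699219, 13.370404243469238), 12.185181617736816)
top knob 213 [ 0.5127 -0.0497  0.246 ] ((513.1168212890625, -49.31427001953125), (59.46446228027344, 14.759892463684082), 84.19210052490234)
top lunch_box 0.62 [0.47  0.139 0.   ]
top honey_jar 0.84 [0.723 0.13  0.   ]
top mug 0.64 [ 0.446 -0.345  0.   ]
top tape_dispenser 0.84 [ 0.62  -0.347  0.   ]
scene handle 284 [ 0.5531 -0.2132  0.2165] ((550.9612426757812, -212.82130432128906), (77.30194091796875, 14.060037612915039), 13.5462646484375)
scene knob 206 [ 0.5169 -0.0504  0.2452] ((515.84130859375, -49.460689544677734), (60.05727005004883, 14.936881065368652), 85.09209442138672)
scene honey_jar 0.82 [0.721 0.136 0.   ]
scene mug 0.64 [ 0.453 -0.34   0.   ]
scene tape_dispenser 0.76 [ 0.619 -0.352  0.   ]
```

View pics/t16.png

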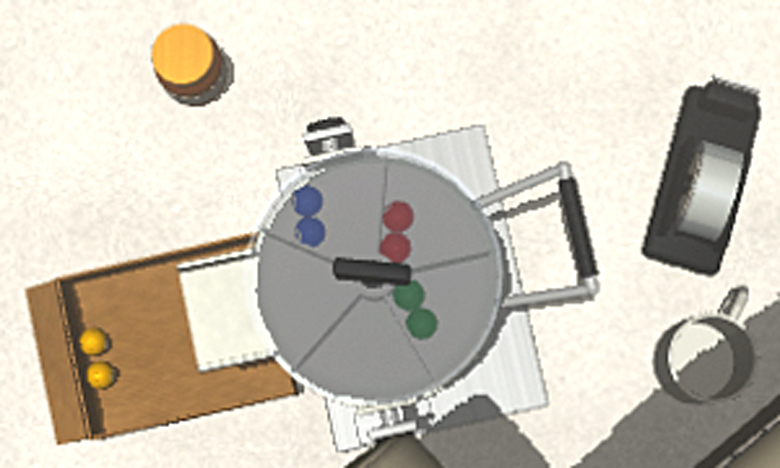

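View pics/s16.png

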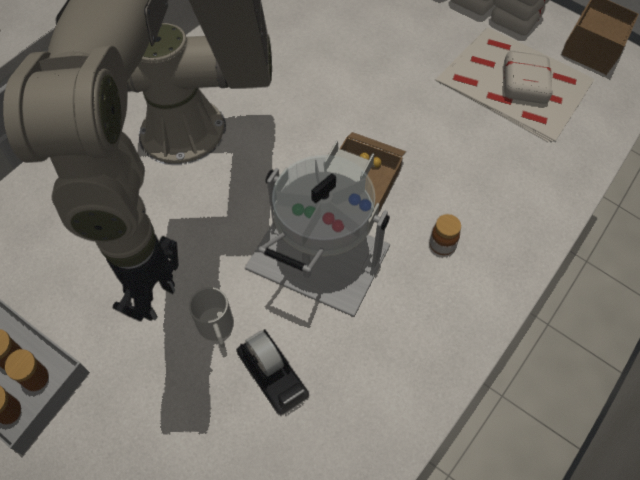

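Both golds are in the box (crop 93,341 and 100,376). The six other chocolates are in their compartments, the handle is back at its starting height, and nothing else has moved.

```bash
python3 -c "
from workcell import workorder
print(workorder.hand_in())"
```

```text
the job is handed in; nothing more can be done
None
```

Both gold chocolates are in the lunch box and the carousel is back down level. I turned the drum about 79° counter-clockwise by the knob, tipped the housing by its handle to about 0.53 rad, lowered it again and let go. I handed the job in at about 19 s.

- **Chocolates:** the last pictures show both golds in the box and the two red, two blue and two green still in their own compartments.
- **Carousel:** the handle is back at its starting height and position to within 1 mm. The knob reads 84–85° against the intended 84.5°.
- **Other things:** the honey jar, mug, tape dispenser and lunch box read within about 7 mm of where they started, which is the networks' own scatter. In the final scene picture the networks did not report the box; the top view did.
- **Forces:** the wrist readings I saw stayed below about 9 N, and the gripper was clear of everything at the end.

**Disagreement:** the reported TCP lay about 3 cm below where the fingertips really were. The first grip on the knob closed on air because of it. I then descended by camera and force and gripped it properly. I regripped the handle 1 cm lower after a shallow first hold.

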